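# Fill the handset kitting carrier

## Task

Make up the kit on the grey carrier: seat every sound, full-length handset shell flat and square at the bottom of a pocket of its own, either way round, and press the torch barrel down past the sprung jaw until it sits in the fork clip with the jaw closed over it. Faulty shells that were moulded short, whether on the bench or left in a pocket, all go into the black scrap box near the robot's left. Leave the other things on the bench where they are; pockets for which there is no shell stay empty.

Things in the scene. Friction and masses are not known exactly. Their poses are not given: they have to be found in the camera images.
- shell1: moulded white plastic handset shell, a closed-topped block 44 (own x) by 76 (own y, long axis) by 28 high with a black display window and three small keys on top; sound, may be used either way round. Origin: centre of its underside; z up. May be absent (None).
- shell2: moulded white plastic handset shell, a closed-topped block 44 (own x) by 76 (own y, long axis) by 28 high with a black display window and three small keys on top; sound, may be used either way round. Origin: centre of its underside; z up. May be absent (None).
- shell3: moulded white plastic handset shell, a closed-topped block 44 (own x) by 76 (own y, long axis) by 28 high with a black display window and three small keys on top; sound, may be used either way round. Origin: centre of its underside; z up. May be absent (None).
- shell4: moulded white plastic handset shell, a closed-topped block 44 (own x) by 76 (own y, long axis) by 28 high with a black display window and three small keys on top; sound, may be used either way round. Origin: centre of its underside; z up. May be absent (None).
- short1: short-moulded (faulty) white shell of the same width and height as a sound one but only 50 long: 44 (own x) by 50 (own y) by 28 high, with one ragged dark end and no keys. Origin: centre of its underside. May be absent (None).
- short2: short-moulded (faulty) white shell of the same width and height as a sound one but only 50 long: 44 (own x) by 50 (own y) by 28 high, with one ragged dark end and no keys. Origin: centre of its underside. May be absent (None).
- short3: short-moulded (faulty) white shell of the same width and height as a sound one but only 50 long: 44 (own x) by 50 (own y) by 28 high, with one ragged dark end and no keys. Origin: centre of its underside. May be absent (None).
- barrel: aluminium torch barrel, a straight rod 22 in diameter and 130 long with a black square cap (26 by 26, 8 thick) on each end, so that it lies without rolling, its axis 13 above the bench. Origin: middle of its axis; own x along the axis.
- carrier: fixed kitting carrier: grey-painted metal plate 312 (x) by 170 (y) by 8 thick, with a black frame 10 high on it (top 18 above the bench) forming four pockets in a row along x, pitch 78, and the fork clip beside them on its +y half. Frame walls between pockets are 30 thick. Origin: centre of its underside.
- pocket0 (a point): pocket of the carrier, 48 (carrier x) by 80 (carrier y) and 10 deep; this point is the centre of its floor, 8 above the bench, axes as the carrier. The one nearest the robot.
- pocket1 (a point): pocket of the carrier, 48 (carrier x) by 80 (carrier y) and 10 deep; this point is the centre of its floor, 8 above the bench, axes as the carrier. The second from the robot.
- pocket2 (a point): pocket of the carrier, 48 (carrier x) by 80 (carrier y) and 10 deep; this point is the centre of its floor, 8 above the bench, axes as the carrier. The third from the robot.
- pocket3 (a point): pocket of the carrier, 48 (carrier x) by 80 (carrier y) and 10 deep; this point is the centre of its floor, 8 above the bench, axes as the carrier. The one farthest from the robot.
- clip_seat (a point): where the barrel's middle belongs, 50 above the bench; it then lies along the carrier's x, either way round, up to 15 off along x. Two forks 12 wide stand 40 before and behind this point along x; the middle 60 is free for fingers down to the plate. Each has a fixed wall on its -y side (flared, top 70 above the bench) and a jaw prong on its +y side whose nose reaches over the barrel.
- jaw (a joint): sprung hinged steel jaw (both prongs together) on the clip's +y side: 0 closed, grows as the barrel pushes the prongs outward (about 0.1 rad while it passes), springs back by itself. Pushing the barrel past takes under 15 N straight down.
- scrap_box_in (a point): centre of the inner floor (4 above the bench) of the black open scrap box, 150 (x) by 170 (y) by 70 high outside, walls 4, open on top; axes as the box.
- tape: bystander: cardboard roll of tape lying flat, 68 across, 24 high.
- bezel: bystander: dark steel ring lying flat, 44 across, 16 high.
- torch_head: bystander: dark steel torch head standing on its narrow end, 48 across, 34 high.
- driver: bystander: screwdriver, 180 long, lying on the bench beyond the carrier.
Mind the look-alikes: they are no part of the job. Leave any orange or yellow look-alike of the short3 alone. What is shaped like the short1 but red is not meant.

How it is judged:
By the outcome, as a careful person would: the job done as asked, in the order asked, and still so for the second after the job is handed in, with the robot touching nothing.
Of shell1, shell2, shell3, shell4 only 3 to 4 are there at a start; the rules pass over those that are not, and their reading is None.
Of short1, short2, short3 only 2 to 3 are there at a start; the rules pass over those that are not, and their reading is None.
At some moment in a run one of shell1, shell2, shell3, shell4, short3, barrel may be knocked a few centimetres aside while the robot is not near it.
It also fails if it takes over 210 s, if anything falls off the work surface, if the arm or the gripper's body presses on something with over 40 N, if the wrist force passes 120 N, or if a joint passes its speed limit or range.

## Robot

A 7-joint arm with a two-finger parallel gripper is mounted at the origin on the work surface. World frame = base frame: x ahead of the robot, y to its left, z up, the work surface at z = 0. Lengths are in mm, angles in rad, forces in N, time in s.
With the tool pointing down it reaches from about 400 to 850 mm from the base axis. Payload 4.5 kg.
Tool frame: the origin (TCP) lies at the very end of the fingers, on their centre line; the grasp point (between the pads) lies 19 mm behind it; z points along the fingers, y is the line along which they close (so a half turn about z gives the same grasp; the last joint's range is limited). The gripper opens to 85 mm and grips with 20 to 120 N. Pads are 22 mm wide; open, the fingers measure 114 mm over their backs; the gripper's body (76 mm by 85 mm) begins 54 mm behind the grasp point. The pads swing forward as they close: fully open they stand 13 mm farther back than shut.
Start: joints at [1.217, 0.689, -0.195, 1.565, 0.157, 0.902, -0.215], TCP at [236.376, -578.602, 231.317] pointing down, gripper open.
Joint ranges: [-3.01, 3.01], [-0.46, 2.08], [-1.47, 1.51], [0.13, 2.56], [-1, 4.14], [0.04, 2.09], [-2.66, 2.66]. Speed limits (rad/s): [2.57, 2.57, 3.14, 3.14, 3.14, 3.14, 3.14].

## Interface

Orientations are given as a 3x3 rotation matrix whose columns are the frame's x, y, z axes.
In Python, from workcell import read_state, get_image, get_calibration, close_job gives the robot as it stands.
- The arm moves only by the tool play_rows, never from a script. Its argument "increments" is a list of rows, each a list of 7 numbers: the shift along the tool's x, y, z scaled (see below), then the turn, a rotation vector about the tool's x, y, z scaled (see below), then the opening, from -1 (shut) to 1 (fully open). In form: [[tx, ty, tz, wx, wy, wz, grip], ...]. A call has 1 to 20 rows; each row shifts and turns the commanded pose from where the row before left it, along the tool's axes as they then stand; what a row does not reach is not made up. The controller multiplies each number of a shift by 0.75 m and each number of a turn by 180 degrees. A row lasts 1/8 s, in which the tool goes at most 62.5 mm and 10.7 degrees, less where a joint would pass 70% of its speed; a pose out of reach is approached as far as the arm can. A call with a number of a shift or a turn outside -1 to 1 is refused whole. A call with a gripper value outside its range is refused whole. The fingers move at their own pace and stop on an object; "grip_force" is the grip in N (left out, the last holds). Time passes only in rows, so rows that do not move let the fingers close. It gives the time, the measured TCP pose, the force, the opening and the grip force at its end, in the units of the state.
- read_state(): the state, without advancing time (a new reading comes with each control period).
- get_image(name): name is "side" or "top" or "wrist"; returns (picture, depth): 420x560x3 uint8, blue, green, red; 420x560 float32, mm along the optical axis (not along the pixel's ray), 0 where there is no reading.
- get_calibration(name): a dict with "camera_matrix" (3x3 intrinsics, pixels), "view" (4x4, takes a point from world to camera coordinates); the wrist camera has in their place "tool_from_camera" (4x4, takes a point from camera to tool coordinates, whose origin is the TCP and whose axes are the flange's). Camera axes: x right, y up, looking along -z (the intrinsics and any distortion apply to the point x, -y, -z); pixel columns grow to the right and rows downward; lengths in mm; the calibration is good to about 2 mm. A picture is of the moment at which its call begins: read the wrist's pose just before it. get_calibration takes no time and is no camera call.
- close_job(): hands the job in; it is judged then, once.
The state is a dict: "clock": time; "joints": joint angles; "joint_velocities": joint speeds; "tau": joint torques, N m; "position": TCP position; "ee_rot": TCP orientation; "force": force on the tool from outside, world axes, zero at the start; "ft_torque": the same for the moment, N m; "gripper_width": finger opening in mm; "finger_force": force on a finger pad.
Only numpy, scipy, OpenCV 4.12 (cv2) and the standard library are available. Lean on these libraries where they do the work, as an engineer would, in place of code of your own. Each camera call takes 0.05 s, during which the arm holds its last target. There are 200 camera calls.

## Working session

There is one attempt and no reset: what is moved stays moved. The work goes in short steps, Python scripts to look and compute and a tool call to move; the robot and the scene stay as the last step left them, time stands still between calls to the robot, and variables do not carry over. Pictures are saved under pics/ and viewed, at most 14 in all, crops included, and the job is handed in when it is done.

Besides the shell and the picture viewer there is one more tool, called after ">>>" by a JSON object that holds its "op" and its "data", one argument or row to a line. play_rows: Moves the arm, as the interface text tells. Shifts and turns lie within -1 to 1; 1 stands for 0.75 m of shift or 180 degrees of turn. Its arguments: {"type":"object","properties":{"increments":{"type":"array","items":{"type":"array","items":{"type":"number"}}},"grip_force":{"type":"number"}},"required":["increments"]}

```bash
mkdir -p pics; ls
python3 - <<'E'
from workcell import *
import cv2,numpy as np
s=read_state();print(s['clock'],s['position'],np.round(s['ee_rot'],3).tolist(),s['gripper_width'])
for n in('side','top'):
    p,d=get_image(n);cv2.imwrite(f'pics/{n}0.png',p);np.save(f'{n}0.npy',d)
    c=get_calibration(n);print(n,c)
print(get_calibration('wrist'))
E
```

```text
pics
0.0 [ 236.03912232 -577.99401384  230.46652318] [[0.926, 0.378, -0.001], [0.378, -0.926, 0.002], [-0.0, -0.002, -1.0]] 85.37049624122423
side {'camera_matrix': array([[418.48158994,   0.        , 284.11023992],
       [  0.        , 418.48158994, 209.36525901],
       [  0.        ,   0.        ,   1.        ]]), 'view': array([[-7.88416421e-01, -6.14774727e-01,  2.12504563e-02,
         3.61882019e+02],
       [ 4.24642382e-01, -5.18937708e-01,  7.41877687e-01,
        -3.33846019e+02],
       [-4.45059990e-01,  5.93932395e-01,  6.70198415e-01,
        -7.30095263e+02],
       [ 0.00000000e+00,  0.00000000e+00,  0.00000000e+00,
         1.00000000e+00]])}
top {'camera_matrix': array([[423.20562406,   0.        , 279.53101712],
       [  0.        , 423.20562406, 212.32867998],
       [  0.        ,   0.        ,   1.        ]]), 'view': array([[-6.06471877e-04, -9.99914346e-01, -1.30741144e-02,
        -6.55655854e+01],
       [ 9.94791934e-01, -1.93583732e-03,  1.01908101e-01,
        -5.39491587e+02],
       [-1.01924682e-01, -1.29442192e-02,  9.94707900e-01,
        -1.00771330e+03],
       [ 0.00000000e+00,  0.00000000e+00,  0.00000000e+00,
         1.00000000e+00]])}
{'camera_matrix': array([[338.80440318,   0.        , 278.96930564],
       [  0.        , 338.80440318, 212.77665311],
       [  0.        ,   0.        ,   1.        ]]), 'tool_from_camera': array([[-2.11115670e-04,  9.45629511e-01,  3.25245728e-01,
         8.36626804e+01],
       [ 9.99999928e-01,  9.73144080e-05,  3.66160932e-04,
         5.96405740e-01],
       [ 3.14601487e-04,  3.25245782e-01, -9.45629463e-01,
        -1.41606993e+02],
       [ 0.00000000e+00,  0.00000000e+00,  0.00000000e+00,
         1.00000000e+00]])}
```

View pics/top0.png

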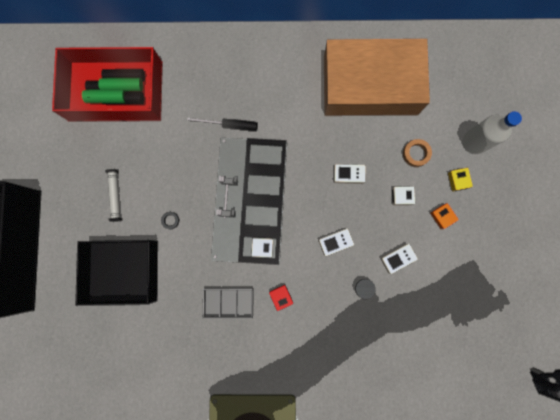

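View pics/side0.png

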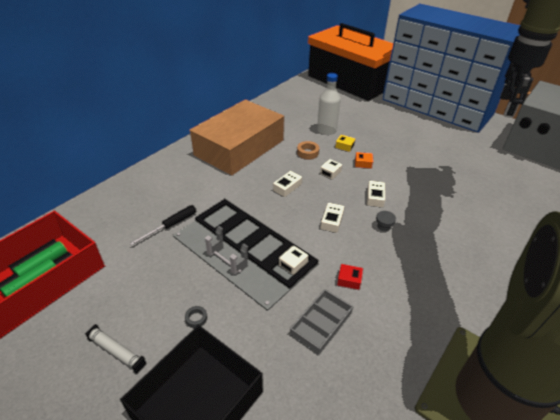

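The top view shows three shells with keys at (350,173), (337,242) and (400,258). There is a white short at (404,196) and another in pocket0 at (262,249). The barrel is at (113,195) and the scrap box at (118,272). The carrier is turned slightly, and the red, yellow and orange pieces are decoys. The side view agrees.

```bash
cat > h.py <<'E'
from workcell import *
import cv2,numpy as np
def cam(n,s=None):
    c=get_calibration(n);K=c['camera_matrix']
    if n!='wrist': return K,np.linalg.inv(c['view'])
    s=s or read_state();T=np.eye(4);T[:3,:3]=s['ee_rot'];T[:3,3]=s['position']
    return K,T@c['tool_from_camera']
def rays(K,M,uv):
    uv=np.atleast_2d(np.float64(uv))
    d=np.c_[(uv[:,0]-K[0,2])/K[0,0],-(uv[:,1]-K[1,2])/K[1,1],-np.ones(len(uv))]
    return M[:3,3],d@M[:3,:3].T
def plane(K,M,uv,z):
    o,d=rays(K,M,uv);return o+d*((z-o[2])/d[:,2])[:,None]
def proj(K,M,p):
    q=np.linalg.inv(M)@np.r_[p,1];return np.array([K[0,0]*q[0]/-q[2]+K[0,2],K[1,1]*q[1]/q[2]+K[1,2]])
def tri(r1,r2):   # closest point of two rays
    (o1,d1),(o2,d2)=r1,r2;d1=d1[0];d2=d2[0]
    t=np.linalg.lstsq(np.c_[d1,-d2],o2-o1,rcond=None)[0];a=o1+t[0]*d1;b=o2+t[1]*d2
    return (a+b)/2,np.linalg.norm(a-b)
def white(im,v=140,sat=45):
    h=cv2.cvtColor(im,cv2.COLOR_BGR2HSV);return ((h[...,2]>v)&(h[...,1]<sat)).astype(np.uint8)*255
def blobs(m,amin,amax):
    c,_=cv2.findContours(m,cv2.RETR_EXTERNAL,cv2.CHAIN_APPROX_NONE)
    return [k for k in c if amin<cv2.contourArea(k)<amax]
def rect(P):
    "centre, long, short, direction of long axis (deg, mod 180)"
    (c,(w,h),a)=cv2.minAreaRect(np.float32(P[:,:2]))
    if w<h:w,h,a=h,w,a+90
    return np.array(c),w,h,(a+90)%180-90
def down(a):
    a=np.radians(a);c,s=np.cos(a),np.sin(a);return np.array([[c,s,0],[s,-c,0],[0,0,-1.]])
def plan(p,yaw,s=None):
    "rows' total in scaled tool axes from the measured pose to tool at p, tool x at world angle yaw"
    s=s or read_state();R=np.array(s['ee_rot']);d=R.T@(np.array(p)-s['position'])
    w=cv2.Rodrigues(R.T@down(yaw))[0].ravel()
    print('mm',np.round(d,1),'shift',np.round(d/750,4),'turn',np.round(w/np.pi,4),'minrows',int(max(np.ceil(np.linalg.norm(d)/60),np.ceil(np.degrees(np.linalg.norm(w))/10.5))))
E
python3 - <<'E'
from h import *
K,M=cam('top');im=cv2.imread('pics/top0.png')
Ks,Ms=cam('side');si=cv2.imread('pics/side0.png')
print('z by depth check')
for th in(150,):
  ss=[]
  for c in blobs(white(si,150),60,3000):
    m=cv2.moments(c);ss.append((m['m10']/m['m00'],m['m01']/m['m00']))
  for c in blobs(white(im,150),60,3000):
    P=plane(K,M,c[:,0],28);r=rect(P);m=cv2.moments(c);uv=(m['m10']/m['m00'],m['m01']/m['m00'])
    best=[(round(g,1),np.round(p,0)) for q in ss for p,g in[tri(rays(K,M,uv),rays(Ks,Ms,q))] if g<8 and -20<p[2]<80]
    print(np.round(uv),np.round(r[0]),np.round(r[1:],1),best)
g=cv2.cvtColor(im,cv2.COLOR_BGR2HSV)
for name,uv,z in [('cA',(246,140),18),('cB',(286,140),18),('cC',(280,263),18),('cD',(240,262),18),('plateA',(220,138),8),('plateD',(212,261),8),('barrel1',(112,171),13),('barrel2',(115,218),13),('boxTL',(77,242),70),('boxTR',(157,240),70),('boxBR',(157,303),70),('boxBL',(77,304),70),('fork1',(228,181),60),('fork2',(226,211),60),('torch',(365,288),34),('tape',(417,152),24),('bezel',(171,220),16),('redshort',(281,298),28),('rackTL',(204,287),20),('bottle',(513,118),150)]:
    print(name,np.round(plane(K,M,uv,z)[0]))
E
```

```text
z by depth check
[400. 259.] [ 427. -357.] [ 77.7  46.1 -60.7] []
[262. 247.] [454. -22.] [51.  41.1 90. ] [(np.float64(3.0), array([453., -24.,  31.]))]
[337. 242.] [ 467. -204.] [ 76.5  45.6 -68.3] [(np.float64(1.0), array([ 466., -205.,   24.]))]
[405. 195.] [ 583. -372.] [51.1 42.  89.9] []
[112. 195.] [585. 346.] [108.6  16.    6.4] [(np.float64(1.8), array([584., 350.,  18.]))]
[350. 172.] [ 638. -240.] [74.2 42.5 89.8] [(np.float64(3.7), array([ 637., -242.,   21.]))]
[501. 135.] [ 730. -616.] [ 48.8  23.9 -80.6] []
cA [723.  18.  18.]
cB [723. -82.  18.]
cC [416. -67.  18.]
cD [419.  30.  18.]
plateA [732.  85.   8.]
plateD [421. 101.   8.]
barrel1 [646. 356.  13.]
barrel2 [527. 343.  13.]
boxTL [466. 407.  70.]
boxTR [471. 220.  70.]
boxBR [326. 215.  70.]
boxBL [323. 401.  70.]
fork1 [612.  56.  60.]
fork2 [539.  60.  60.]
torch [ 357. -270.   34.]
tape [ 689. -407.   24.]
bezel [522. 203.  16.]
redshort [333. -70.  28.]
rackTL [359. 117.  20.]
bottle [ 733. -579.  150.]
```

Run:
```python
from h import *
plan([638,-240,150],90)
```

```text
mm [ 499.9 -160.8   80.8] shift [ 0.6665 -0.2144  0.1077] turn [-5.000e-04 -3.000e-04 -3.765e-01] minrows 9
```

>>> {"op": "play_rows", "data": {
  "increments": [
    [0.0667,-0.0214,0.0108,0,0,0,1],
    [0.0667,-0.0214,0.0108,0,0,0,1],
    [0.0667,-0.0214,0.0108,0,0,0,1],
    [0.0667,-0.0214,0.0108,0,0,0,1],
    [0.0667,-0.0214,0.0108,0,0,0,1],
    [0.0667,-0.0214,0.0108,0,0,0,1],
    [0.0667,-0.0214,0.0108,0,0,0,1],
    [0.0667,-0.0214,0.0108,0,0,0,1],
    [0.0667,-0.0214,0.0108,0,0,0,1],
    [0.0667,-0.0214,0.0108,0,0,0,1],
    [0,0,0,0,0,-0.0471,1],
    [0,0,0,0,0,-0.0471,1],
    [0,0,0,0,0,-0.0471,1],
    [0,0,0,0,0,-0.0471,1],
    [0,0,0,0,0,-0.0471,1],
    [0,0,0,0,0,-0.0471,1],
    [0,0,0,0,0,-0.0471,1],
    [0,0,0,0,0,-0.0471,1],
    [0,0,0,0,0,0,1],
    [0,0,0,0,0,0,1]
  ],
  "grip_force": 40
}}

```text
clock: 2.6
position: [638.6, -240.9, 150.0]
ee_rot: [[0.002, 1.0, -0.001], [1.0, -0.002, 0.0], [0.0, -0.001, -1.0]]
force: [0.6, -1.5, -0.7]
gripper_width: 85.4
finger_force: 0.0
```

```bash
cat >> h.py <<'E'
def snap(name):
    s=read_state();p,d=get_image('wrist');cv2.imwrite(f'pics/{name}.png',p);return s,p,d
def shells(s,p,v=150,z=28,amin=800):
    K,M=cam('wrist',s);out=[]
    for c in blobs(white(p,v),amin,40000):
        r=rect(plane(K,M,c[:,0],z));m=cv2.moments(c);uv=np.array((m['m10']/m['m00'],m['m01']/m['m00']))
        print(np.round(uv),'c',np.round(r[0],1),'LxW',np.round(r[1:3],1),'ang',round(r[3],1));out.append((uv,r))
    return out
E
python3 - <<'E'
from h import *
s,p,d=snap('w1');print(s['clock'],s['position'],np.round(s['ee_rot'],3).tolist(),np.round(s['joints'],2))
shells(s,p)
E
```

```text
2.6 [ 638.5698921  -240.85999287  150.02600546] [[0.002, 1.0, -0.001], [1.0, -0.002, 0.0], [0.0, -0.001, -1.0]] [ 0.51  0.89 -0.43  1.44  0.42  0.91 -0.05]
```

View pics/w1.png

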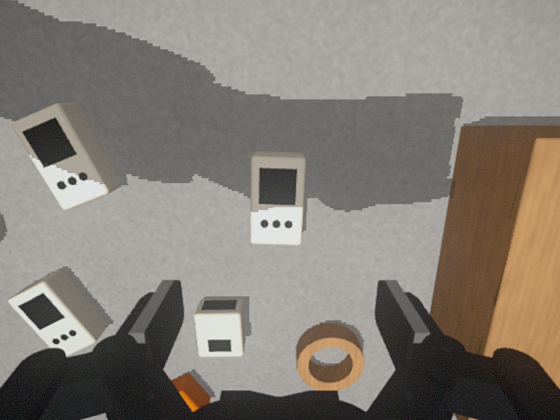

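The shell to pick is centred at (278,200), partly in the arm's shadow. The bench short is at (220,325), the tape at (330,358), and the other two shells at the left edge. A plain white threshold fails in the shadow, so I'll use the depth heights to form the mask.

```bash
cat >> h.py <<'E'
def world(s,d,n='wrist'):
    K,M=cam(n,s);v,u=np.indices(d.shape);o,r=rays(K,M,np.c_[u.ravel(),v.ravel()])
    P=(o+r*d.reshape(-1,1)).reshape(*d.shape,3);P[d==0]=np.nan;return P
def tops(s,p,d,z0=28,tol=5,amin=600,n='wrist',grey=True,amax=40000):
    "flat tops near height z0: contour of the mask, cast onto plane z0"
    P=world(s,d,n);h=cv2.cvtColor(p,cv2.COLOR_BGR2HSV)
    m=(abs(P[...,2]-z0)<tol)
    if grey:m&=~((h[...,1]>110)&(h[...,2]>90))
    m=cv2.morphologyEx(m.astype(np.uint8)*255,cv2.MORPH_OPEN,np.ones((3,3)))
    K,M=cam(n,s);out=[]
    for c in blobs(m,amin,amax):
        r=rect(plane(K,M,c[:,0],z0));b=cv2.drawContours(np.zeros_like(m),[c],-1,1,-1)>0
        print('px',np.round(c[:,0].mean(0)),'c',np.round(r[0],1),'LxW',np.round(r[1:3],1),'ang',round(r[3],1),'z',round(float(np.nanmedian(P[b][:,2])),1));out.append(r)
    return out
E
python3 - <<'E'
from h import *
s,p,d=snap('w2');tops(s,p,d);P=world(s,d)
print('bench z',np.round(P[[20,100,230],[300,400,350],2],1))
st=read_state();im,dd=get_image('top');tops(st,im,dd,amin=60,n='top',amax=2000)
E
```

```text
px [219. 333.] c [ 581.5 -368.5] LxW [50.8 43.4] ang -89.1 z 26.7
px [ 53. 318.] c [ 429.3 -352.8] LxW [74.8 46.1] ang -62.1 z 26.7
px [275. 199.] c [ 636.4 -238.5] LxW [75.  43.1] ang 88.0 z 26.9
px [ 61. 155.] c [ 468.8 -203.2] LxW [74.8 44.6] ang -69.0 z 26.9
bench z [-0.3 -1.  -1.7]
px [392. 262.] c [ 418.6 -338.6] LxW [43.2 40.4] ang 28.6 z 28.0
px [336. 242.] c [ 466.7 -203.1] LxW [75.8 43.8] ang -68.9 z 28.1
px [346. 173.] c [ 637.6 -231.1] LxW [56.7 42.5] ang 89.8 z 28.1
```

>>> {"op": "play_rows", "data": {
  "increments": [
    [0.0576,-0.0169,-0.0053,0,0,0.0111,1],
    [0.0576,-0.0169,-0.0053,0,0,0,1],
    [0.0576,-0.0169,-0.0053,0,0,0,1],
    [0.0576,-0.0169,-0.0053,0,0,0,1],
    [0.0576,-0.0169,-0.0053,0,0,0,1],
    [0,0,0,0,0,0,1],
    [0,0,0,0,0,0,1],
    [0,0,0,0,0,0,1]
  ]
}}

```text
clock: 3.75
position: [581.5, -25.2, 169.9]
ee_rot: [[0.037, 0.999, -0.0], [0.999, -0.037, -0.001], [-0.001, -0.0, -1.0]]
force: [-0.0, 0.1, 1.2]
gripper_width: 85.5
finger_force: 0.0
```

Run:
```python
from h import *
s,p,d=snap('w3');print(s['position']);np.save('w3.npy',d)
print('short');tops(s,p,d,36,4)
P=world(s,d)
hsv=cv2.cvtColor(p,cv2.COLOR_BGR2HSV)
print('pockets');K,M=cam('wrist',s)
dark=(hsv[...,2]<75)
print('depth z pocket floor/frame check at px', [ (u,v,round(float(P[v,u,2]),1),p[v,u].tolist()) for u,v in [(300,230),(340,230),(380,230),(420,230),(460,230)]])
```

```text
[581.49355045 -25.1582855  169.92845942]
short
px [131. 201.] c [455.2 -22.4] LxW [49.2 43.6] ang 86.8 z 34.8
pockets
depth z pocket floor/frame check at px [(300, 230, 8.1, [95, 98, 96]), (340, 230, 16.9, [76, 76, 78]), (380, 230, 6.8, [179, 184, 181]), (420, 230, 17.8, [77, 70, 80]), (460, 230, -0.5, [195, 198, 202])]
```

View pics/w3.png

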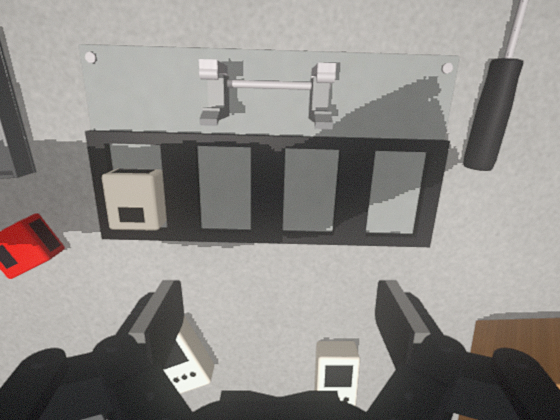

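Wrist view of the carrier: the short is in pocket0 at (133,200), and pockets 1–3 are empty at (224,187), (310,190) and (397,192). The clip forks are at (210,95) and (325,95), with flared walls on the lower (-y) side.

```bash
cat >> h.py <<'E'
def carrier(s,p,d,show=True):
    P=world(s,d);K,M=cam('wrist',s)
    off=0
    m=((P[...,2]>13.5)&(P[...,2]<23)).astype(np.uint8)*255
    m=cv2.morphologyEx(m,cv2.MORPH_OPEN,np.ones((3,3)))
    cs,hi=cv2.findContours(m,cv2.RETR_CCOMP,cv2.CHAIN_APPROX_NONE)
    for c,h in zip(cs,hi[0]):
        a=cv2.contourArea(c)
        if a<1500:continue
        r=rect(plane(K,M,c[:,0],18));print('hole' if h[3]>=0 else 'outer','px',np.round(c[:,0].mean(0)),'c',np.round(r[0],1),'LxW',np.round(r[1:3],1),'ang',round(r[3],2))
E
python3 - <<'E'
from h import *
s=read_state();p=cv2.imread('pics/w3.png');d=np.load('w3.npy')
carrier(s,p,d)
print('clip');P=world(s,d)
for u,v in[(209,70),(209,116),(327,70),(323,116),(270,84),(90,57),(447,68)]:
    print(u,v,np.round(np.nanmedian(P[v-2:v+3,u-2:u+3].reshape(-1,3),0),1))
m=(P[...,2]>40)&(P[...,1]>20)&(P[...,2]<90)
n,l,st,ce=cv2.connectedComponentsWithStats(m.astype(np.uint8))
for i in range(1,n):
    if st[i][4]>30:
        q=P[l==i];print(st[i],np.round(q.min(0)),np.round(q.max(0)),np.round(np.median(q,0)))
plan([637,-239,150],88)
E
```

```text
outer px [266. 188.] c [570.4 -22.5] LxW [310.8  99.9] ang -3.71
hole px [396. 192.] c [686.1 -29.7] LxW [80.3 48.4] ang 86.19
hole px [310. 190.] c [608.9 -24.3] LxW [81.8 49.4] ang 86.05
hole px [223. 188.] c [531.3 -19.2] LxW [81.5 50.8] ang 86.12
hole px [136. 188.] c [451.1 -14.6] LxW [80.6 55.5] ang 86.35
outer px [496.  86.] c [758.8  56.2] LxW [129.9  13.8] ang 81.38
clip
209 70 [538.   76.7  63.6]
209 116 [535.5  47.   67.3]
327 70 [617.6  73.7  63.2]
323 116 [615.1  43.8  62.7]
270 84 [577.6  67.7  17.5]
90 57 [432.2  93.9   9.7]
447 68 [723.   74.9  10. ]
[199  59  23  21 426] [531.  71.  42.] [543.  84.  66.] [538.  78.  63.]
[314  63  21  20 393] [610.  66.  42.] [623.  79.  66.] [616.  73.  63.]
[199 107  24  19 385] [528.  41.  41.] [541.  53.  72.] [536.  47.  65.]
[311 110  22  19 362] [608.  36.  40.] [621.  48.  72.] [614.  42.  66.]
mm [-211.8   63.4   20.1] shift [-0.2823  0.0845  0.0268] turn [-0.      0.0003 -0.0006] minrows 4
```

>>> {"op": "play_rows", "data": {
  "increments": [
    [-0.0563,0.0167,0.0053,0,0,0,1],
    [-0.0563,0.0167,0.0053,0,0,0,1],
    [-0.0563,0.0167,0.0053,0,0,0,1],
    [-0.0563,0.0167,0.0053,0,0,0,1],
    [-0.0563,0.0167,0.0053,0,0,0,1],
    [0,0,0.0373,0,0,0,1],
    [0,0,0.0373,0,0,0,1],
    [0,0,0.0373,0,0,0,1],
    [0,0,0.0373,0,0,0,1],
    [0,0,0.0373,0,0,0,1],
    [0,0,0,0,0,0,1],
    [0,0,0,0,0,0,1],
    [0,0,0,0,0,0,1]
  ]
}}

```text
clock: 5.42
position: [637.8, -236.9, 12.0]
ee_rot: [[0.035, 0.999, 0.003], [0.999, -0.035, -0.001], [-0.001, 0.003, -1.0]]
force: [-1.0, -0.2, 1.4]
gripper_width: 85.3
finger_force: 0.0
```

>>> {"op": "play_rows", "data": {
  "increments": [
    [0,0,0,0,0,0,-1],
    [0,0,0,0,0,0,-1],
    [0,0,0,0,0,0,-1],
    [0,0,0,0,0,0,-1],
    [0,0,0,0,0,0,-1],
    [0,0,0,0,0,0,-1]
  ]
}}

```text
clock: 6.18
position: [637.1, -236.5, 11.0]
ee_rot: [[0.034, 0.999, 0.001], [0.999, -0.034, -0.0], [-0.0, 0.001, -1.0]]
force: [0.1, -0.7, 6.1]
gripper_width: 43.0
finger_force: 42.6
```

>>> {"op": "play_rows", "data": {
  "increments": [
    [0,0,-0.02,0,0,0,-1],
    [0,0,-0.04,0,0,0,-1],
    [0,0,-0.05,0,0,0,-1],
    [0,0,0,0,0,0,-1],
    [0,0,0,0,0,0,-1]
  ]
}}

```text
clock: 6.8
position: [636.1, -236.4, 92.7]
ee_rot: [[0.034, 0.999, -0.001], [0.999, -0.034, -0.0], [-0.0, -0.001, -1.0]]
force: [-0.5, -0.8, -0.9]
gripper_width: 43.0
finger_force: 42.0
```

Run:
```python
from h import *
plan([609.1,-24.7,40],86.3)
s,p,d=snap('w4');K,M=cam('wrist',s)
m=cv2.inRange(p[240:],(0,0,0),(255,255,255))
print(s['position'],np.round(proj(K,M,s['position']),1))
```

```text
mm [210.7 -34.1  52.8] shift [ 0.2809 -0.0455  0.0703] turn [-0.0003  0.      0.0097] minrows 4
[ 636.06891554 -236.40617995   92.74373263] [279.1 281.7]
```

View pics/w4.png

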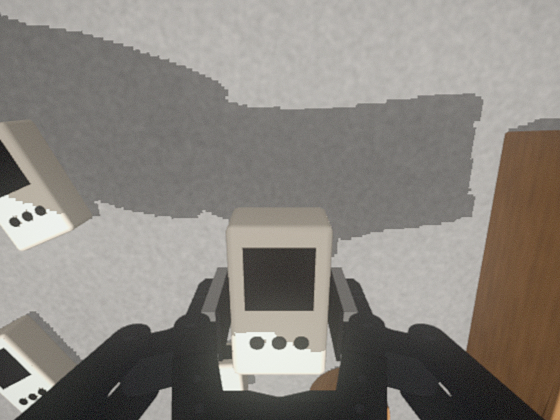

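The shell is held between the pads, its top face at (279,290), and it looks square. I'll measure its offset in the grasp.

```bash
cat >> h.py <<'E'
def held(z0,tol=6):
    s=read_state();p,d=get_image('wrist');r=max(tops(s,p,d,s['position'][2]+z0,tol,3000,grey=True),key=lambda r:r[1])
    R=np.array(s['ee_rot']);o=R[:2,:2].T@(r[0]-s['position'][:2]);yaw=np.degrees(np.arctan2(R[1,0],R[0,0]))
    print('held offset tool xy',np.round(o,1),'shell ang rel tool x',round((r[3]-yaw+90)%180-90,1),'yaw',round(yaw,2));return o
E
python3 - <<'E'
from h import *
held(17)
E
```

```text
px [279. 295.] c [ 635.4 -237.1] LxW [74.9 71.8] ang 88.1 z 107.9
held offset tool xy [-0.8 -0.2] shell ang rel tool x 0.1 yaw 88.05
```

Run:
```python
from h import *
plan([686.7,-28.5,93],86.3)
```

```text
mm [209.3  44.   -1.3] shift [ 0.2791  0.0587 -0.0018] turn [-0.0008 -0.0001  0.0097] minrows 4
```

>>> {"op": "play_rows", "data": {
  "increments": [
    [0.0558,0.0117,0,0,0,0,-1],
    [0.0558,0.0117,0,0,0,0,-1],
    [0.0558,0.0117,0,0,0,0,-1],
    [0.0558,0.0117,0,0,0,0,-1],
    [0.0558,0.0117,0,0,0,0.0097,-1],
    [0,0,0.03,0,0,0,-1],
    [0,0,0.03,0,0,0,-1],
    [0,0,0,0,0,0,-1],
    [0,0,0,0,0,0,-1],
    [0,0,0,0,0,0,-1]
  ]
}}

```text
clock: 8.15
position: [688.3, -29.4, 48.7]
ee_rot: [[0.066, 0.998, 0.002], [0.998, -0.066, -0.0], [0.0, 0.002, -1.0]]
force: [0.1, 0.2, -0.8]
gripper_width: 43.3
finger_force: 42.0
```

Run:
```python
from h import *
plan([686.7,-28.5,33],86.3)
```

```text
mm [ 0.8 -1.7 15.7] shift [ 0.0011 -0.0023  0.021 ] turn [ 0.0005 -0.     -0.0003] minrows 1
```

```bash
cat >> h.py <<'E'
def avg(n=5):
    S=[read_state()]
    for _ in range(n-1):get_image('wrist');S.append(read_state())
    s=dict(S[-1]);s['position']=np.mean([k['position'] for k in S],0);s['force']=np.mean([k['force'] for k in S],0)
    print('pos',np.round(s['position'],1),'sd',np.round(np.std([k['position'] for k in S],0),2),'F',np.round(s['force'],1));return s
E
python3 - <<'E'
from h import *
s=avg(8);plan([686.7,-28.5,33],86.3,s)
E
```

```text
pos [688.1 -29.   48.6] sd [0.2  0.25 0.22] F [-0.1  0.1 -0.3]
mm [ 0.4 -1.4 15.6] shift [ 0.0005 -0.0019  0.0207] turn [0.0001 0.     0.    ] minrows 1
```

>>> {"op": "play_rows", "data": {
  "increments": [
    [0.0005,-0.0019,0.018,0,0,0,-1],
    [0,0,0,0,0,0,-1],
    [0,0,0,0,0,0,-1]
  ]
}}

```text
clock: 8.88
position: [686.0, -28.2, 34.0]
ee_rot: [[0.064, 0.998, -0.001], [0.998, -0.064, -0.0], [-0.0, -0.001, -1.0]]
force: [0.1, -0.3, -0.6]
gripper_width: 43.0
finger_force: 42.0
```

>>> {"op": "play_rows", "data": {
  "increments": [
    [0,0,0.004,0,0,0,-1],
    [0,0,0.004,0,0,0,-1],
    [0,0,0.004,0,0,0,-1],
    [0,0,0,0,0,0,-1]
  ]
}}

```text
clock: 9.38
position: [686.0, -28.3, 25.1]
ee_rot: [[0.064, 0.998, -0.001], [0.998, -0.064, -0.0], [-0.0, -0.001, -1.0]]
force: [0.1, 0.1, -0.4]
gripper_width: 43.3
finger_force: 42.0
```

It's in the pocket mouth with no contact force. Continuing down.

>>> {"op": "play_rows", "data": {
  "increments": [
    [0,0,0.004,0,0,0,-1],
    [0,0,0.003,0,0,0,-1],
    [0,0,0.0015,0,0,0,-1],
    [0,0,0,0,0,0,-1]
  ]
}}

```text
clock: 9.88
position: [686.3, -28.2, 19.1]
ee_rot: [[0.064, 0.998, 0.0], [0.998, -0.064, -0.0], [-0.0, 0.0, -1.0]]
force: [-0.7, 0.1, -0.5]
gripper_width: 43.0
finger_force: 42.0
```

>>> {"op": "play_rows", "data": {
  "increments": [
    [0,0,0,0,0,0,0.4],
    [0,0,0,0,0,0,0.4],
    [0,0,0,0,0,0,0.4],
    [0,0,-0.0347,0,0,0,0.4],
    [0,0,-0.0347,0,0,0,0.4],
    [0,0,-0.0347,0,0,0,0.4],
    [0,0,-0.0347,0,0,0,1],
    [0,0,-0.0347,0,0,0,1],
    [-0.0419,-0.0457,0,0,0,0,1],
    [-0.0419,-0.0457,0,0,0,0,1],
    [-0.0419,-0.0457,0,0,0,0,1],
    [-0.0419,-0.0457,0,0,0,0,1],
    [-0.0419,-0.0457,0,0,0,0,1],
    [-0.0419,-0.0457,0,0,0,0,1],
    [0,0,0,0,0,-0.0457,1],
    [0,0,0,0,0,-0.0457,1],
    [0,0,0,0,0,-0.0457,1],
    [0,0,0,0,0,0,1],
    [0,0,0,0,0,0,1]
  ]
}}

```text
clock: 12.25
position: [468.9, -203.2, 149.2]
ee_rot: [[-0.356, 0.935, 0.0], [0.935, 0.356, -0.0], [-0.0, 0.0, -1.0]]
force: [0.0, 0.5, 0.8]
gripper_width: 86.0
finger_force: 0.0
```

```bash
cat >> h.py <<'E'
def grasp_plan(near,z=11,zlook=28,n=3,L=None):
    s=avg(n);s2,p,d=snap('g');s2['position']=s['position']
    r=min(tops(s2,p,d,zlook),key=lambda r:np.linalg.norm(r[0]-near))
    yaw=r[3]+180 if r[3]<0 else r[3]
    plan([*r[0],z],yaw,s);return r
E
python3 - <<'E'
from h import *
grasp_plan((468.8,-203.2))
st=read_state();im,dd=get_image('top');print('top');tops(st,im,dd,36,4,amin=60,n='top',amax=2000)
E
```

```text
pos [ 468.9 -203.2  149.2] sd [0.02 0.05 0.01] F [0.  0.1 0.4]
px [326. 381.] c [ 577.9 -359.4] LxW [44.9 33.7] ang 3.7 z 26.6
px [189. 335.] c [ 440.5 -351.9] LxW [85.2 38.7] ang -86.8 z 26.7
px [275. 200.] c [ 465.6 -202.9] LxW [74.7 43.3] ang -69.2 z 26.9
mm [  1.4  -3.  138.2] shift [ 0.0019 -0.004   0.1843] turn [-0.      0.0001  0.0003] minrows 3
top
px [368. 291.] c [ 351.8 -276.2] LxW [25.8 23.6] ang -1.2 z 34.4
px [261. 247.] c [454.8 -24.1] LxW [48.3 43.2] ang 90.0 z 36.0
px [266. 153.] c [685.7 -30.8] LxW [74.7 43.3] ang 86.6 z 36.1
```

>>> {"op": "play_rows", "data": {
  "increments": [
    [0.0019,-0.004,0.0343,0,0,0.0003,1],
    [0,0,0.04,0,0,0,1],
    [0,0,0.04,0,0,0,1],
    [0,0,0.04,0,0,0,1],
    [0,0,0.03,0,0,0,1],
    [0,0,0,0,0,0,1],
    [0,0,0,0,0,0,1],
    [0,0,0,0,0,0,-1],
    [0,0,0,0,0,0,-1],
    [0,0,0,0,0,0,-1],
    [0,0,0,0,0,0,-1],
    [0,0,0,0,0,0,-1],
    [0,0,0,0,0,0,-1]
  ]
}}

```text
clock: 14.08
position: [465.9, -203.1, 11.8]
ee_rot: [[-0.357, 0.934, 0.001], [0.934, 0.357, -0.001], [-0.001, 0.001, -1.0]]
force: [-0.8, -0.8, 6.0]
gripper_width: 43.1
finger_force: 40.9
```

>>> {"op": "play_rows", "data": {
  "increments": [
    [0,0,-0.02,0,0,0,-1],
    [0,0,-0.04,0,0,0,-1],
    [0,0,-0.05,0,0,0,-1],
    [0,0,0,0,0,0,-1],
    [0,0,0,0,0,0,-1]
  ]
}}

```text
clock: 14.7
position: [465.1, -203.2, 93.2]
ee_rot: [[-0.357, 0.934, -0.001], [0.934, 0.357, -0.0], [-0.0, -0.001, -1.0]]
force: [0.3, -1.1, -0.9]
gripper_width: 42.8
finger_force: 41.1
```

Run:
```python
from h import *
s=avg(3);held(17);plan([609.1,-24.7,50],86.3,s)
```

```text
pos [ 464.9 -203.    92.8] sd [0.15 0.13 0.27] F [-0.2 -0.2 -0.9]
px [279. 290.] c [ 463.8 -201.3] LxW [74.  72.3] ang -69.0 z 107.7
held offset tool xy [ 1.8 -0.3] shell ang rel tool x 0.1 yaw 110.92
mm [115.  198.5  42.6] shift [0.1533 0.2646 0.0568] turn [-0.0006 -0.0002  0.1368] minrows 4
```

>>> {"op": "play_rows", "data": {
  "increments": [
    [0.0306,0.0529,0,0,0,0,-1],
    [0.0306,0.0529,0,0,0,0,-1],
    [0.0306,0.0529,0,0,0,0,-1],
    [0.0306,0.0529,0,0,0,0,-1],
    [0.0306,0.0529,0,0,0,0,-1],
    [0,0,0,0,0,0.0456,-1],
    [0,0,0,0,0,0.0456,-1],
    [0,0,0,0,0,0.0456,-1],
    [0,0,0.03,0,0,0,-1],
    [0,0,0.026,0,0,0,-1],
    [0,0,0,0,0,0,-1],
    [0,0,0,0,0,0,-1],
    [0,0,0,0,0,0,-1]
  ]
}}

```text
clock: 16.48
position: [610.4, -24.8, 52.1]
ee_rot: [[0.065, 0.998, 0.001], [0.998, -0.065, 0.0], [0.0, 0.001, -1.0]]
force: [-0.5, 0.0, -0.3]
gripper_width: 42.9
finger_force: 41.1
```

Run:
```python
from h import *
plan([609.1,-25.1,35],86.3,avg(3))
```

```text
pos [610.4 -24.9  52.1] sd [0.04 0.02 0.02] F [-0.4  0.1 -0.4]
mm [-0.3 -1.3 17.1] shift [-0.0004 -0.0018  0.0228] turn [ 0.0004 -0.     -0.    ] minrows 1
```

>>> {"op": "play_rows", "data": {
  "increments": [
    [-0.0004,-0.0018,0.0228,0,0,0,-1],
    [0,0,0,0,0,0,-1],
    [0,0,0.005,0,0,0,-1],
    [0,0,0.005,0,0,0,-1],
    [0,0,0.003,0,0,0,-1],
    [0,0,0,0,0,0,-1]
  ]
}}

```text
clock: 17.32
position: [608.4, -25.1, 24.4]
ee_rot: [[0.064, 0.998, -0.0], [0.998, -0.064, -0.0], [-0.0, -0.0, -1.0]]
force: [-0.1, 0.2, -0.2]
gripper_width: 42.8
finger_force: 41.1
```

>>> {"op": "play_rows", "data": {
  "increments": [
    [0,0,0.004,0,0,0,-1],
    [0,0,0.003,0,0,0,-1],
    [0,0,0,0,0,0,-1]
  ]
}}

```text
clock: 17.7
position: [608.6, -25.1, 19.8]
ee_rot: [[0.065, 0.998, 0.0], [0.998, -0.065, -0.0], [-0.0, 0.0, -1.0]]
force: [-1.0, 0.2, 4.5]
gripper_width: 42.9
finger_force: 41.7
```

>>> {"op": "play_rows", "data": {
  "increments": [
    [0,0,0,0,0,0,0.3],
    [0,0,0,0,0,0,0.3],
    [0,0,0,0,0,0,0.3],
    [0,0,-0.0347,0,0,0,0.3],
    [0,0,-0.0347,0,0,0,0.3],
    [0,0,-0.0347,0,0,0,0.3],
    [0,0,-0.0347,0,0,0,1],
    [0,0,-0.0347,0,0,0,1],
    [0,0,0,0,0,0,1]
  ]
}}

```text
clock: 18.82
position: [610.0, -24.9, 151.3]
ee_rot: [[0.065, 0.998, 0.004], [0.998, -0.065, 0.0], [0.001, 0.004, -1.0]]
force: [-0.0, -0.5, 0.6]
gripper_width: 85.3
finger_force: 0.0
```

>>> {"op": "play_rows", "data": {
  "increments": [
    [-0.0646,-0.03,0,0,0,0,1],
    [-0.0646,-0.03,0,0,0,0,1],
    [-0.0646,-0.03,0,0,0,0,1],
    [-0.0646,-0.03,0,0,0,0,1],
    [-0.0646,-0.03,0,0,0,0,1],
    [-0.0646,-0.03,0,0,0,0,1],
    [-0.0646,-0.03,0,0,0,0,1],
    [0,0,0,0,0,-0.0447,1],
    [0,0,0,0,0,-0.0447,1],
    [0,0,0,0,0,-0.0447,1],
    [0,0,0,0,0,-0.0447,1],
    [0,0,0,0,0,0,1],
    [0,0,0,0,0,0,1]
  ]
}}

```text
clock: 20.45
position: [429.1, -353.2, 148.9]
ee_rot: [[-0.475, 0.88, -0.001], [0.88, 0.475, 0.001], [0.001, -0.0, -1.0]]
force: [-0.3, 0.9, 0.5]
gripper_width: 85.2
finger_force: 0.0
```

Run:
```python
from h import *
grasp_plan((429,-353))
st=read_state();im,dd=get_image('top');print('top');tops(st,im,dd,36,4,amin=60,n='top',amax=2000)
```

```text
pos [ 429.2 -353.2  149.1] sd [0.1  0.02 0.14] F [0.  0.4 0. ]
px [424. 287.] c [ 577.3 -362.9] LxW [44.8 34.6] ang 0.8 z 26.6
px [274. 203.] c [ 425.4 -355. ] LxW [74.  43.4] ang -61.6 z 26.8
mm [  0.3  -4.2 138.1] shift [ 0.0003 -0.0056  0.1841] turn [-0.0001 -0.0001  0.0001] minrows 3
top
px [367. 286.] c [ 360.5 -274.4] LxW [42.2 20.5] ang 34.4 z 34.5
px [262. 247.] c [454.8 -24.1] LxW [48.3 43.2] ang 90.0 z 36.0
px [263. 184.] c [608.2 -25.9] LxW [73.6 44.5] ang 89.8 z 36.2
px [266. 152.] c [685.4 -31.1] LxW [75.3 43.5] ang 85.9 z 36.2
```

>>> {"op": "play_rows", "data": {
  "increments": [
    [0.0003,-0.0056,0.0341,0,0,0,1],
    [0,0,0.04,0,0,0,1],
    [0,0,0.04,0,0,0,1],
    [0,0,0.04,0,0,0,1],
    [0,0,0.03,0,0,0,1],
    [0,0,0,0,0,0,1],
    [0,0,0,0,0,0,1],
    [0,0,0,0,0,0,-1],
    [0,0,0,0,0,0,-1],
    [0,0,0,0,0,0,-1],
    [0,0,0,0,0,0,-1],
    [0,0,0,0,0,0,-1],
    [0,0,0,0,0,0,-1]
  ]
}}

```text
clock: 22.28
position: [426.0, -355.5, 12.3]
ee_rot: [[-0.477, 0.879, 0.001], [0.879, 0.477, -0.001], [-0.001, 0.0, -1.0]]
force: [0.0, -0.0, 5.7]
gripper_width: 43.1
finger_force: 41.3
```

>>> {"op": "play_rows", "data": {
  "increments": [
    [0,0,-0.02,0,0,0,-1],
    [0,0,-0.04,0,0,0,-1],
    [0,0,-0.05,0,0,0,-1],
    [0,0,0,0,0,0,-1],
    [0,0,0,0,0,0,-1]
  ]
}}

```text
clock: 22.9
position: [425.1, -355.3, 93.9]
ee_rot: [[-0.477, 0.879, -0.001], [0.879, 0.477, -0.0], [0.0, -0.001, -1.0]]
force: [0.1, -0.3, -0.7]
gripper_width: 43.2
finger_force: 41.0
```

Run:
```python
from h import *
s=avg(3);held(17);plan([531.4,-19.6,50],86.3,s)
```

```text
pos [ 424.9 -355.1   93.5] sd [0.14 0.15 0.35] F [-0.2  0.2 -1. ]
px [278. 290.] c [ 423.  -353.2] LxW [73.8 72.3] ang -61.5 z 107.8
held offset tool xy [ 2.3 -0.8] shell ang rel tool x 0.0 yaw 118.48
mm [244.  253.6  43.6] shift [0.3254 0.3382 0.0581] turn [-0.0005 -0.0004  0.1788] minrows 6
```

>>> {"op": "play_rows", "data": {
  "increments": [
    [0.0464,0.0483,0,0,0,0,-1],
    [0.0464,0.0483,0,0,0,0,-1],
    [0.0464,0.0483,0,0,0,0,-1],
    [0.0464,0.0483,0,0,0,0,-1],
    [0.0464,0.0483,0,0,0,0,-1],
    [0.0464,0.0483,0,0,0,0,-1],
    [0.0464,0.0483,0,0,0,0,-1],
    [0,0,0,0,0,0.0447,-1],
    [0,0,0,0,0,0.0447,-1],
    [0,0,0,0,0,0.0447,-1],
    [0,0,0,0,0,0.0447,-1],
    [0,0,0.03,0,0,0,-1],
    [0,0,0.026,0,0,0,-1],
    [0,0,0,0,0,0,-1],
    [0,0,0,0,0,0,-1],
    [0,0,0,0,0,0,-1]
  ]
}}

```text
clock: 25.05
position: [532.9, -20.1, 52.5]
ee_rot: [[0.065, 0.998, 0.001], [0.998, -0.065, 0.0], [0.0, 0.001, -1.0]]
force: [-0.5, -0.7, -0.7]
gripper_width: 43.2
finger_force: 41.0
```

Run:
```python
from h import *
plan([531.4,-20.2,35],86.3,avg(3))
```

```text
pos [532.8 -20.1  52.5] sd [0.04 0.05 0.03] F [ 0.2 -0.5 -0.9]
mm [-0.2 -1.4 17.5] shift [-0.0002 -0.0019  0.0233] turn [ 0.0003 -0.     -0.0001] minrows 1
```

>>> {"op": "play_rows", "data": {
  "increments": [
    [-0.0002,-0.0019,0.0233,0,0,0,-1],
    [0,0,0,0,0,0,-1],
    [0,0,0.005,0,0,0,-1],
    [0,0,0.005,0,0,0,-1],
    [0,0,0.003,0,0,0,-1],
    [0,0,0,0,0,0,-1]
  ]
}}

```text
clock: 25.9
position: [530.9, -20.2, 24.6]
ee_rot: [[0.064, 0.998, -0.0], [0.998, -0.064, -0.0], [-0.0, -0.0, -1.0]]
force: [-0.6, -0.5, -1.5]
gripper_width: 42.8
finger_force: 41.0
```

>>> {"op": "play_rows", "data": {
  "increments": [
    [0,0,0.004,0,0,0,-1],
    [0,0,0.003,0,0,0,-1],
    [0,0,0,0,0,0,-1]
  ]
}}

```text
clock: 26.28
position: [531.0, -20.2, 20.2]
ee_rot: [[0.064, 0.998, 0.001], [0.998, -0.064, -0.0], [-0.0, 0.001, -1.0]]
force: [-1.4, 0.5, 8.9]
gripper_width: 43.4
finger_force: 42.1
```

>>> {"op": "play_rows", "data": {
  "increments": [
    [0,0,0,0,0,0,0.3],
    [0,0,0,0,0,0,0.3],
    [0,0,0,0,0,0,0.3],
    [0,0,-0.0347,0,0,0,0.3],
    [0,0,-0.0347,0,0,0,0.3],
    [0,0,-0.0347,0,0,0,0.3],
    [0,0,-0.0347,0,0,0,1],
    [0,0,-0.0347,0,0,0,1],
    [0.0706,0.0058,0,0,0,0,1],
    [0.0706,0.0058,0,0,0,0,1],
    [0.0706,0.0058,0,0,0,0,1],
    [0.0706,0.0058,0,0,0,0,1],
    [0.0706,0.0058,0,0,0,0,1],
    [0.0706,0.0058,0,0,0,0,1],
    [0.0706,0.0058,0,0,0,0,1],
    [0,0,0,0,0,0,1]
  ]
}}

```text
clock: 28.28
position: [583.1, 354.7, 149.2]
ee_rot: [[0.057, 0.998, -0.001], [0.998, -0.057, 0.006], [0.005, -0.001, -1.0]]
force: [-0.3, -0.7, 0.3]
gripper_width: 85.2
finger_force: 0.0
```

>>> {"op": "play_rows", "data": {
  "increments": [
    [0,0,0,0,0,-0.0505,1],
    [0,0,0,0,0,-0.0505,1],
    [0,0,0,0,0,-0.0505,1],
    [0,0,0,0,0,-0.0505,1],
    [0,0,0,0,0,-0.0505,1],
    [0,0,0,0,0,-0.0505,1],
    [0,0,0,0,0,-0.0505,1],
    [0,0,0,0,0,-0.0505,1],
    [0,0,0,0,0,-0.0505,1],
    [0,0,0,0,0,-0.0505,1],
    [0,0,0,0,0,-0.0505,1],
    [0,0,0,0,0,0,1],
    [0,0,0,0,0,0,1]
  ]
}}

```text
clock: 29.9
position: [585.3, 346.9, 149.3]
ee_rot: [[-0.994, -0.107, -0.0], [-0.107, 0.994, -0.001], [0.0, -0.001, -1.0]]
force: [0.5, -0.3, -0.2]
gripper_width: 85.4
finger_force: 0.0
```

Run:
```python
from h import *
s=avg(3);print(np.round(s['joints'],2));s2,p,d=snap('b1');tops(s2,p,d,13,9,1500);tops(s2,p,d,22,5,600)
st=read_state();im,dd=get_image('top');print('top');tops(st,im,dd,36,4,amin=60,n='top',amax=2000)
```

```text
pos [585.3 347.1 149.4] sd [0.02 0.19 0.08] F [-0.  -0.  -0.1]
[-0.24  0.96 -0.77  1.44  0.72  1.04  0.52]
px [112. 103.] c [521.8 208.6] LxW [47.  42.4] ang -83.8 z 13.4
px [528. 130.] c [513.6 539.1] LxW [172.6  14.3] ang 0.4 z 12.7
px [251. 210.] c [600.3 323.9] LxW [131.2  26. ] ang 5.8 z 22.1
px [530. 150.] c [526.1 539. ] LxW [145.7   8.3] ang 0.1 z 21.9
top
px [365. 290.] c [ 350.5 -267.7] LxW [40.  34.9] ang 74.1 z 34.3
px [262. 247.] c [453.6 -24.1] LxW [48.3 40.8] ang 90.0 z 35.8
px [260. 215.] c [530.7 -21. ] LxW [74.7 43.3] ang 86.5 z 35.9
px [264. 184.] c [608.2 -25.9] LxW [73.6 44.5] ang 89.8 z 36.1
px [263. 152.] c [685.4 -30.8] LxW [74.7 44. ] ang 86.6 z 36.1
```

View pics/b1.png

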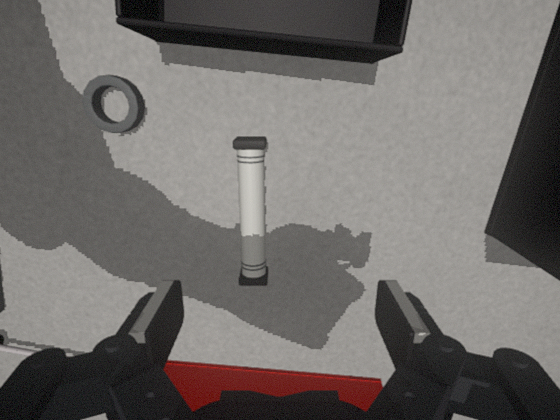

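The barrel was knocked; it is now at (251,210) in this view, i.e. (600,324). The box is at the top and the bezel at (114,104). The three shells read 36 mm, so they are seated.

Run:
```python
from h import *
plan([600.3,323.9,4],185.8,avg(3))
```

```text
pos [585.2 347.7 149.6] sd [0.   0.05 0.01] F [ 0.3  0.7 -0.1]
mm [-12.4 -25.3 145.6] shift [-0.0165 -0.0337  0.1941] turn [-0.0001  0.0001  0.0026] minrows 3
```

>>> {"op": "play_rows", "data": {
  "increments": [
    [-0.0165,-0.0337,0,0,0,0.0026,1],
    [0,0,0.045,0,0,0,1],
    [0,0,0.045,0,0,0,1],
    [0,0,0.045,0,0,0,1],
    [0,0,0.035,0,0,0,1],
    [0,0,0.024,0,0,0,1],
    [0,0,0,0,0,0,1],
    [0,0,0,0,0,0,1]
  ]
}}

```text
clock: 31.2
position: [601.0, 324.8, 5.2]
ee_rot: [[-0.995, -0.101, 0.001], [-0.101, 0.995, 0.001], [-0.002, 0.001, -1.0]]
force: [0.5, -0.1, 0.3]
gripper_width: 85.5
finger_force: 0.0
```

>>> {"op": "play_rows", "data": {
  "increments": [
    [0,0,0,0,0,0,-1],
    [0,0,0,0,0,0,-1],
    [0,0,0,0,0,0,-1],
    [0,0,0,0,0,0,-1],
    [0,0,0,0,0,0,-1],
    [0,0,0,0,0,0,-1],
    [0,0,0,0,0,0,-1],
    [0,0,0,0,0,0,-1]
  ],
  "grip_force": 90
}}

```text
clock: 32.2
position: [600.5, 324.2, 4.7]
ee_rot: [[-0.995, -0.101, 0.001], [-0.101, 0.995, 0.0], [-0.001, 0.0, -1.0]]
force: [-1.1, -0.4, 5.4]
gripper_width: 18.8
finger_force: 88.3
```

>>> {"op": "play_rows", "data": {
  "increments": [
    [0,0,-0.02,0,0,0,-1],
    [0,0,-0.05,0,0,0,-1],
    [0,0,-0.06,0,0,0,-1],
    [0,0,-0.04,0,0,0,-1],
    [0,0,0,0,0,0,-1],
    [0,0,0,0,0,0,-1]
  ]
}}

```text
clock: 32.95
position: [599.9, 323.1, 130.6]
ee_rot: [[-0.995, -0.102, -0.001], [-0.102, 0.995, -0.002], [0.001, -0.002, -1.0]]
force: [0.1, 0.3, -1.5]
gripper_width: 18.8
finger_force: 88.2
```

Run:
```python
from h import *
s0=avg(3);s0['position']=list(s0['position'])
d=np.load('w3.npy');s=dict(s0);s['position']=np.array([581.49,-25.16,169.93]);s['ee_rot']=np.array([[.037,.999,0],[.999,-.037,-.001],[-.001,0,-1]])
P=world(s,d);a=np.radians(-3.7);ex=np.array([np.cos(a),np.sin(a)]);ey=np.array([-ex[1],ex[0]])
Q=P[...,:2]-np.array([570.4,-22.5])-35*ey;cx=Q@ex;cy=Q@ey;z=P[...,2]
for f in(-40,40):
    m=(abs(cx-f)<12)&(cy>22)&(cy<75)&(z>20);print('fork x range',np.round(np.percentile(cx[(abs(cx-f)<25)&(z>45)&(cy>20)&(cy<80)],[3,97]),1))
    for y in range(26,72,2):
        k=m&(abs(cy-y)<1);
        if k.any():print(y,np.round(np.percentile(z[k],[5,50,95])),end='; ')
    print()
plan([576.5,60,135],176.3,s0)
```

```text
pos [599.7 323.  130.2] sd [0.12 0.09 0.34] F [-0.3  0.3 -1.5]
fork x range [-46.  -34.4]
26 [68. 68. 70.]; 28 [68. 69. 71.]; 30 [37. 70. 71.]; 32 [28. 68. 71.]; 34 [29. 63. 67.]; 36 [28. 59. 62.]; 38 [28. 45. 60.]; 40 [27. 38. 39.]; 42 [25. 38. 39.]; 44 [26. 38. 39.]; 46 [25. 38. 39.]; 48 [29. 38. 39.]; 50 [31. 38. 39.]; 52 [29. 38. 39.]; 54 [25. 38. 39.]; 56 [30. 38. 61.]; 58 [31. 62. 64.]; 60 [29. 63. 65.]; 62 [37. 64. 65.]; 64 [27. 63. 64.]; 66 [29. 63. 64.]; 68 [28. 62. 64.]; 70 [36. 62. 64.]; 
fork x range [33.4 45.1]
26 [68. 69. 70.]; 28 [68. 70. 70.]; 30 [41. 70. 71.]; 32 [32. 68. 71.]; 34 [31. 64. 66.]; 36 [33. 60. 62.]; 38 [32. 46. 60.]; 40 [31. 38. 39.]; 42 [34. 38. 39.]; 44 [28. 38. 39.]; 46 [26. 38. 39.]; 48 [31. 38. 39.]; 50 [27. 38. 39.]; 52 [32. 38. 39.]; 54 [34. 38. 39.]; 56 [30. 38. 62.]; 58 [34. 62. 64.]; 60 [32. 63. 65.]; 62 [38. 64. 65.]; 64 [24. 63. 64.]; 66 [36. 63. 64.]; 68 [35. 63. 64.]; 70 [43. 61. 63.]; 
mm [  49.8 -259.3   -4.2] shift [ 0.0664 -0.3458 -0.0056] turn [-0.0007 -0.0007  0.0529] minrows 5
```

Run:
```python
import cv2
p=cv2.imread('pics/w3.png')[50:135,190:350]
s,d=None,None
cv2.imwrite('pics/clip.png',cv2.resize(p,None,fx=5,fy=5,interpolation=cv2.INTER_CUBIC))
from h import *
s2,q,d=snap('b2')
```

```text
(no output)
```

View pics/clip.png

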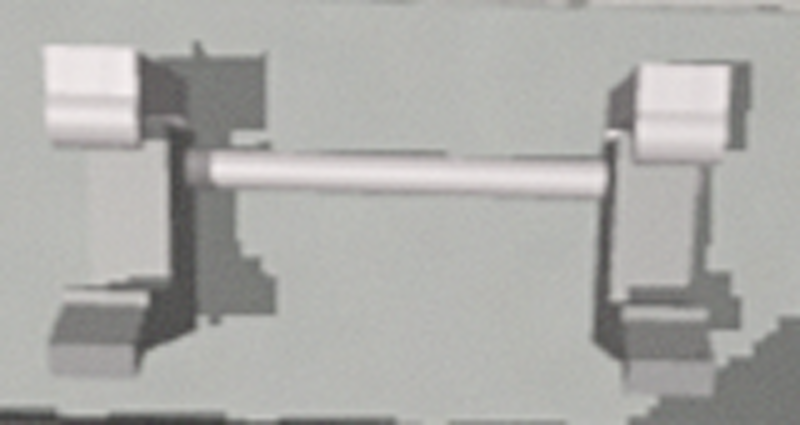

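View pics/b2.png

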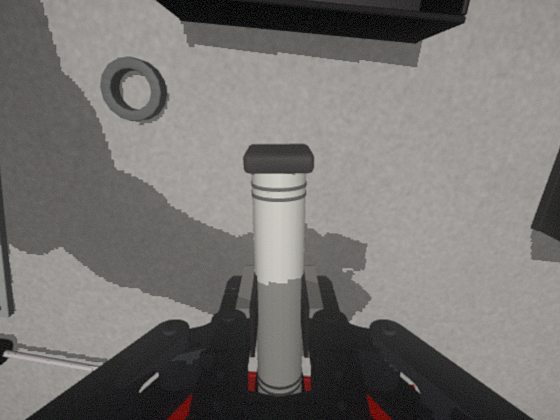

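The clip crop shows two forks. The fixed walls are at the bottom, the jaw noses at the top, and the jaw rod runs between them. The barrel is held square at (280,290). I'll re-measure the clip from the placing orientation, hovering to one side.

>>> {"op": "play_rows", "data": {
  "increments": [
    [0.0133,-0.065,-0.003,0,0,0,-1],
    [0.0133,-0.065,-0.003,0,0,0,-1],
    [0.0133,-0.065,-0.003,0,0,0,-1],
    [0.0133,-0.065,-0.003,0,0,0,-1],
    [0,0,0,0,0,0.0529,-1],
    [0,0,0,0,0,0,-1],
    [0,0,0,0,0,0,-1],
    [0,0,0,0,0,0,-1]
  ]
}}

```text
clock: 34.1
position: [580.1, 127.0, 140.3]
ee_rot: [[-0.998, 0.061, -0.0], [0.061, 0.998, 0.0], [0.0, 0.0, -1.0]]
force: [0.0, 0.1, -1.7]
gripper_width: 18.6
finger_force: 88.4
```

Run:
```python
from h import *
s=avg(4);s2,p,d=snap('b3')
P=world(s,d);a=np.radians(-3.7);ex=np.array([np.cos(a),np.sin(a)]);ey=np.array([-ex[1],ex[0]])
Q=P[...,:2]-np.array([570.4,-22.5])-35*ey;cx=Q@ex;cy=Q@ey;z=P[...,2]
for f in(-40,40):
    m=(abs(cx-f)<12)&(cy>22)&(cy<75)&(z>20);print('fork x range',np.round(np.percentile(cx[(abs(cx-f)<25)&(z>45)&(z<75)&(cy>20)&(cy<80)],[3,97]),1))
    for y in range(26,76,2):
        k=m&(abs(cy-y)<1);
        if k.any():print(y,np.round(np.percentile(z[k],[50,95])),end='; ')
    print()
# held barrel
rel=P-np.array(s['position']);R=np.array(s['ee_rot']);T=rel@R
m=(abs(T[...,2])<25)&(abs(T[...,1])<14)&(T[...,0]>15)&(T[...,0]<66)
for x in(25,35,45,55):
    k=m&(abs(T[...,0]-x)<3);print('barrel x',x,'y',np.round(np.percentile(T[...,1][k],[3,50,97]),1),'top z tool',round(float(np.percentile(T[...,2][k],5)),1))
print('tip x',np.round(T[...,0][(abs(T[...,2])<25)&(abs(T[...,1])<12)].max(),1))
plan([575.4,62.4,135],176.3,s)
```

```text
pos [580.2 126.7 140.4] sd [0.05 0.21 0.03] F [-0.5 -0.3 -1.3]
fork x range [-46.  -34.3]
26 [69. 70.]; 28 [70. 71.]; 30 [70. 71.]; 32 [66. 70.]; 34 [61. 65.]; 36 [53. 60.]; 38 [41. 59.]; 40 [38. 39.]; 42 [38. 39.]; 44 [38. 39.]; 46 [38. 39.]; 48 [38. 39.]; 50 [38. 39.]; 52 [37. 39.]; 54 [37. 39.]; 56 [38. 63.]; 58 [63. 64.]; 60 [63. 65.]; 62 [63. 65.]; 64 [62. 64.]; 66 [63. 64.]; 68 [48. 63.]; 
fork x range [33.7 45.5]
26 [69. 70.]; 28 [70. 71.]; 30 [64. 71.]; 32 [64. 69.]; 34 [60. 65.]; 36 [50. 59.]; 38 [38. 57.]; 40 [37. 39.]; 42 [37. 39.]; 44 [37. 39.]; 46 [37. 39.]; 48 [37. 39.]; 50 [37. 39.]; 52 [37. 39.]; 54 [37. 39.]; 56 [38. 63.]; 58 [39. 64.]; 60 [57. 64.]; 62 [62. 64.]; 64 [58. 64.]; 66 [57. 63.]; 68 [47. 63.]; 
barrel x 25 y [-11.1  -1.    8.9] top z tool -18.7
barrel x 35 y [-10.8  -1.    9.2] top z tool -18.7
barrel x 45 y [-11.  -1.   9.] top z tool -18.9
barrel x 55 y [-11.1  -1.    8.8] top z tool -19.5
tip x 65.4
mm [  0.7 -64.5   5.4] shift [ 0.001  -0.086   0.0071] turn [ 0.     -0.0001  0.0005] minrows 2
```

>>> {"op": "play_rows", "data": {
  "increments": [
    [0.0005,-0.0428,0,0,0,0,-1],
    [0.0005,-0.0428,0,0,0,0,-1],
    [0,0,0.03,0,0,0,-1],
    [0,0,0.03,0,0,0,-1],
    [0,0,0.02,0,0,0,-1],
    [0,0,0,0,0,0,-1],
    [0,0,0,0,0,0,-1],
    [0,0,0,0,0,0,-1]
  ]
}}

```text
clock: 35.3
position: [576.1, 62.2, 81.4]
ee_rot: [[-0.998, 0.064, 0.002], [0.064, 0.998, 0.0], [-0.002, 0.0, -1.0]]
force: [0.6, 0.1, -1.4]
gripper_width: 18.5
finger_force: 88.5
```

Run:
```python
from h import *
plan([575.4,63.1,70],176.3,avg(4))
```

```text
pos [576.   62.1  81.2] sd [0.1  0.1  0.12] F [ 0.  -0.3 -0.9]
mm [ 0.6  1.  11.2] shift [0.0009 0.0013 0.015 ] turn [ 0.      0.0003 -0.    ] minrows 1
```

>>> {"op": "play_rows", "data": {
  "increments": [
    [0.0009,0.0013,0.015,0,0,0,-1],
    [0,0,0.005,0,0,0,-1],
    [0,0,0.004,0,0,0,-1],
    [0,0,0.004,0,0,0,-1],
    [0,0,0,0,0,0,-1]
  ]
}}

```text
clock: 36.08
position: [574.8, 61.9, 59.2]
ee_rot: [[-0.998, 0.065, -0.0], [0.065, 0.998, -0.001], [0.0, -0.002, -1.0]]
force: [0.0, -2.9, -1.5]
gripper_width: 18.9
finger_force: 88.9
```

>>> {"op": "play_rows", "data": {
  "increments": [
    [0,0,0.004,0,0,0,-1],
    [0,0,0.004,0,0,0,-1],
    [0,0,0.004,0,0,0,-1],
    [0,0,0,0,0,0,-1]
  ]
}}

```text
clock: 36.58
position: [574.7, 62.5, 50.1]
ee_rot: [[-0.998, 0.065, -0.001], [0.065, 0.998, -0.001], [0.001, -0.001, -1.0]]
force: [1.0, -4.0, -1.8]
gripper_width: 18.9
finger_force: 88.8
```

>>> {"op": "play_rows", "data": {
  "increments": [
    [0,0,0.004,0,0,0,-1],
    [0,0,0.004,0,0,0,-1],
    [0,0,0.003,0,0,0,-1],
    [0,0,0,0,0,0,-1]
  ]
}}

```text
clock: 37.08
position: [574.6, 63.2, 41.8]
ee_rot: [[-0.998, 0.064, -0.001], [0.064, 0.998, 0.0], [0.001, 0.0, -1.0]]
force: [0.8, -2.0, -4.9]
gripper_width: 18.9
finger_force: 88.7
```

>>> {"op": "play_rows", "data": {
  "increments": [
    [0,0,0.002,0,0,0,-1],
    [0,0,0.001,0,0,0,-1],
    [0,0,0,0,0,0,-1]
  ]
}}

```text
clock: 37.45
position: [574.7, 63.2, 41.5]
ee_rot: [[-0.998, 0.064, 0.001], [0.064, 0.998, -0.0], [-0.001, -0.0, -1.0]]
force: [-3.4, -3.4, 10.2]
gripper_width: 18.6
finger_force: 90.1
```

Bottomed out (10 N upward). Releasing slightly open, then rising to look.

>>> {"op": "play_rows", "data": {
  "increments": [
    [0,0,0,0,0,0,-0.15],
    [0,0,0,0,0,0,-0.15],
    [0,0,0,0,0,0,-0.15],
    [0,0,-0.01,0,0,0,-0.15],
    [0,0,-0.03,0,0,0,-0.15],
    [0,0,-0.04,0,0,0,-0.15],
    [0,0,-0.04,0,0,0,-0.15],
    [0,0,-0.04,0,0,0,1],
    [0,0,0,0,0,0,1],
    [0,0,0,0,0,0,1],
    [0,0,0,0,0,0,1]
  ],
  "grip_force": 40
}}

```text
clock: 38.83
position: [574.2, 62.5, 159.0]
ee_rot: [[-0.998, 0.064, -0.002], [0.064, 0.998, -0.001], [0.002, -0.001, -1.0]]
force: [-0.2, -1.0, 0.4]
gripper_width: 85.4
finger_force: 0.0
```

Run:
```python
from h import *
s=avg(3);s2,p,d=snap('b4');P=world(s,d);a=np.radians(-3.7);ex=np.array([np.cos(a),np.sin(a)]);ey=np.array([-ex[1],ex[0]])
Q=P[...,:2]-np.array([570.4,-22.5])-35*ey;cx=Q@ex;cy=Q@ey;z=P[...,2]
for x in(-60,-52,-40,-25,0,25,40,52,60):
    k=(abs(cx-x)<3)&(abs(cy-50)<14)&(z>35)&(z<75);print(x,'ztop',np.round(np.percentile(z[k],95),1),'y@top',round(float(np.median(cy[k&(z>np.percentile(z[k],85))])),1))
print('short0');tops(s,p,d,36,4)
```

```text
pos [574.3  62.7 159. ] sd [0.09 0.09 0.07] F [-0.4 -0.2  0.2]
-60 ztop 62.8 y@top 52.4
-52 ztop 60.6 y@top 49.6
-40 ztop 64.1 y@top 59.8
-25 ztop 60.1 y@top 49.6
0 ztop 60.4 y@top 49.6
25 ztop 60.2 y@top 49.6
40 ztop 64.0 y@top 59.8
52 ztop 60.4 y@top 50.4
60 ztop 62.7 y@top 52.8
short0
px [204. 323.] c [683.4 -18.3] LxW [49.4 43. ] ang 86.3 z 35.0
px [179. 246.] c [606.2 -25.4] LxW [74.9 43.1] ang 86.3 z 34.9
px [170. 157.] c [529.8 -20.5] LxW [74.7 43. ] ang 86.3 z 34.8
px [149.  49.] c [454. -23.] LxW [49.2 42.5] ang 86.3 z 34.7
```

View pics/b4.png

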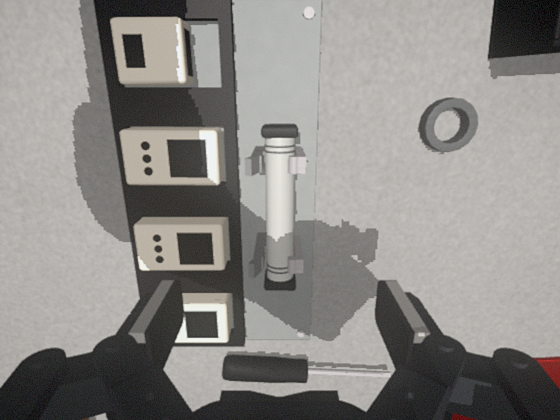

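The barrel lies in both forks, its top at 61, with the jaw noses over it at (297,163) and (294,265). The short is still in pocket0 at (150,50). Now the shorts.

>>> {"op": "play_rows", "data": {
  "increments": [
    [0.0509,-0.0414,0,0,0,0,1],
    [0.0509,-0.0414,0,0,0,0,1],
    [0.0509,-0.0414,0,0,0,0,1],
    [0,0,0.045,0,0,0,1],
    [0,0,0.045,0,0,0,1],
    [0,0,0.045,0,0,0,1],
    [0,0,0.03,0,0,0,1],
    [0,0,0.02,0,0,0,1],
    [0,0,0,0,0,0,1],
    [0,0,0,0,0,0,1]
  ]
}}

```text
clock: 40.22
position: [454.8, -22.5, 21.6]
ee_rot: [[-0.998, 0.064, 0.0], [0.064, 0.998, 0.0], [-0.0, 0.0, -1.0]]
force: [-0.1, -0.3, -0.6]
gripper_width: 85.5
finger_force: 0.0
```

>>> {"op": "play_rows", "data": {
  "increments": [
    [0,0,0,0,0,0,-1],
    [0,0,0,0,0,0,-1],
    [0,0,0,0,0,0,-1],
    [0,0,0,0,0,0,-1],
    [0,0,0,0,0,0,-1],
    [0,0,0,0,0,0,-1]
  ]
}}

```text
clock: 40.98
position: [454.9, -22.8, 22.0]
ee_rot: [[-0.998, 0.065, 0.001], [0.065, 0.998, -0.0], [-0.001, -0.0, -1.0]]
force: [-0.8, -0.0, 4.8]
gripper_width: 49.1
finger_force: 41.3
```

>>> {"op": "play_rows", "data": {
  "increments": [
    [0,0,-0.02,0,0,0,-1],
    [0,0,-0.04,0,0,0,-1],
    [0,0,-0.06,0,0,0,-1],
    [0,0,-0.06,0,0,0,-1],
    [0,0,0,0,0,0,-1],
    [0,0,0,0,0,0,-1]
  ]
}}

```text
clock: 41.72
position: [454.2, -23.2, 156.1]
ee_rot: [[-0.998, 0.065, -0.0], [0.065, 0.998, -0.001], [0.0, -0.001, -1.0]]
force: [0.0, -0.5, -0.7]
gripper_width: 49.0
finger_force: 41.9
```

Run:
```python
from h import *
s=read_state();plan([398,330,150],176.3,s)
st=read_state();im,dd=get_image('top');print('top');tops(st,im,dd,36,4,amin=60,n='top',amax=2000)
P=world(st,dd,'top');m=(abs(P[...,2]-70)<6)&(P[...,1]>190)&(P[...,1]<430)&(P[...,0]<490)&(P[...,0]>300);q=P[m];print('box rim',m.sum(),np.round(np.percentile(q,[1,99],axis=0)))
```

```text
mm [ 79.  348.8   5.8] shift [0.1054 0.4651 0.0078] turn [-0.0002 -0.0001 -0.0002] minrows 6
top
px [270. 212.] c [535.7 -40.8] LxW [34.1 31.7] ang 89.9 z 35.8
px [264. 184.] c [608.2 -26. ] LxW [73.5 44.5] ang 89.8 z 36.2
px [265. 153.] c [685.6 -31.1] LxW [74.9 43.4] ang 87.2 z 36.3
box rim 582 [[321. 236.  64.]
 [471. 408.  73.]]
```

>>> {"op": "play_rows", "data": {
  "increments": [
    [0.0175,0.0691,0,0,0,0,-1],
    [0.0175,0.0691,0,0,0,0,-1],
    [0.0175,0.0691,0,0,0,0,-1],
    [0.0175,0.0691,0,0,0,0,-1],
    [0.0175,0.0691,0,0,0,0,-1],
    [0.0175,0.0691,0,0,0,0,-1],
    [0,0,0,0,0,0,-1],
    [0,0,0,0,0,0,-1]
  ]
}}

```text
clock: 42.78
position: [395.4, 291.5, 155.0]
ee_rot: [[-0.998, 0.064, -0.002], [0.064, 0.998, -0.003], [0.002, -0.003, -1.0]]
force: [0.1, 0.3, -0.1]
gripper_width: 49.1
finger_force: 41.9
```

>>> {"op": "play_rows", "data": {
  "increments": [
    [0,0,0.042,0,0,0,-1],
    [0,0,0.042,0,0,0,-1],
    [0,0,0.042,0,0,0,-1],
    [0,0,0.035,0,0,0,-1],
    [0,0,0,0,0,0,-1]
  ]
}}

```text
clock: 43.4
position: [395.5, 289.8, 33.9]
ee_rot: [[-0.998, 0.066, -0.003], [0.066, 0.998, -0.005], [0.002, -0.005, -1.0]]
force: [0.5, -0.5, -0.5]
gripper_width: 48.7
finger_force: 41.9
```

>>> {"op": "play_rows", "data": {
  "increments": [
    [0,0,0,0,0,0,0.45],
    [0,0,0,0,0,0,0.45],
    [0,0,0,0,0,0,0.45],
    [0,0,-0.035,0,0,0,0.45],
    [0,0,-0.042,0,0,0,0.45],
    [0,0,-0.042,0,0,0,0.45],
    [0,0,-0.042,0,0,0,1],
    [0,0,0,0,0,0,1]
  ]
}}

```text
clock: 44.4
position: [397.1, 293.8, 158.6]
ee_rot: [[-0.998, 0.065, 0.004], [0.065, 0.998, 0.003], [-0.004, 0.004, -1.0]]
force: [-0.7, -0.7, 0.3]
gripper_width: 85.6
finger_force: 0.0
```

>>> {"op": "play_rows", "data": {
  "increments": [
    [-0.0254,-0.0716,0,0,0,0,1],
    [-0.0254,-0.0716,0,0,0,0,1],
    [-0.0254,-0.0716,0,0,0,0,1],
    [-0.0254,-0.0716,0,0,0,0,1],
    [-0.0254,-0.0716,0,0,0,0,1],
    [-0.0254,-0.0716,0,0,0,0,1],
    [-0.0254,-0.0716,0,0,0,0,1],
    [-0.0254,-0.0716,0,0,0,0,1],
    [-0.0254,-0.0716,0,0,0,0,1],
    [-0.0254,-0.0716,0,0,0,0,1],
    [-0.0254,-0.0716,0,0,0,0,1],
    [-0.0254,-0.0716,0,0,0,0,1],
    [0,0,0,0,0,0,1]
  ]
}}

```text
clock: 46.02
position: [581.1, -371.8, 154.2]
ee_rot: [[-0.997, 0.074, -0.002], [0.074, 0.997, -0.004], [0.001, -0.004, -1.0]]
force: [-1.0, 1.0, 0.1]
gripper_width: 85.8
finger_force: 0.0
```

>>> {"op": "play_rows", "data": {
  "increments": [
    [0,0,0,0,0,0.0527,1],
    [0,0,0,0,0,0.0527,1],
    [0,0,0,0,0,0.0527,1],
    [0,0,0,0,0,0.0527,1],
    [0,0,0,0,0,0.0527,1],
    [0,0,0,0,0,0.0527,1],
    [0,0,0,0,0,0.0527,1],
    [0,0,0,0,0,0.0527,1],
    [0,0,0,0,0,0.0527,1],
    [0,0,0,0,0,0,1],
    [0,0,0,0,0,0,1]
  ]
}}

```text
clock: 47.4
position: [582.4, -364.3, 155.9]
ee_rot: [[-0.02, 1.0, -0.001], [1.0, 0.02, 0.0], [0.0, -0.001, -1.0]]
force: [-0.6, -0.6, 0.1]
gripper_width: 85.4
finger_force: 0.0
```

Run:
```python
from h import *
grasp_plan((581.5,-370))
s=read_state();im,dd=get_image('top');print('top');tops(s,im,dd,32,6,amin=60,n='top',amax=2000)
```

```text
pos [ 582.4 -364.5  156. ] sd [0.03 0.18 0.05] F [-0.3 -0.  -0.2]
px [277. 208.] c [ 580.6 -369.9] LxW [48.5 43.4] ang -89.0 z 26.8
mm [ -5.4  -1.8 145. ] shift [-0.0072 -0.0024  0.1933] turn [-0.0001 -0.0001  0.0001] minrows 3
top
px [364. 289.] c [ 356.1 -269.9] LxW [47.6 44.7] ang -90.0 z 33.8
px [132. 272.] c [395.1 290.5] LxW [50.7 43. ] ang 90.0 z 31.6
px [257. 215.] c [531.3 -11.5] LxW [53.6 41.6] ang -89.9 z 35.5
px [407. 194.] c [ 580.7 -375.5] LxW [39.5 36.4] ang -1.7 z 28.6
px [269. 183.] c [607.6 -35.6] LxW [54.2 42.2] ang 89.8 z 35.7
px [265. 151.] c [691.4 -30.5] LxW [74.1 30.3] ang 89.8 z 35.9
```

Short 1 is in the box at (395,290). Grasping the bench short.

>>> {"op": "play_rows", "data": {
  "increments": [
    [-0.0072,-0.0024,0.04,0,0,0,1],
    [0,0,0.045,0,0,0,1],
    [0,0,0.045,0,0,0,1],
    [0,0,0.04,0,0,0,1],
    [0,0,0.023,0,0,0,1],
    [0,0,0,0,0,0,1],
    [0,0,0,0,0,0,1],
    [0,0,0,0,0,0,-1],
    [0,0,0,0,0,0,-1],
    [0,0,0,0,0,0,-1],
    [0,0,0,0,0,0,-1],
    [0,0,0,0,0,0,-1],
    [0,0,0,0,0,0,-1]
  ]
}}

```text
clock: 49.22
position: [581.5, -370.8, 12.5]
ee_rot: [[-0.016, 1.0, 0.001], [1.0, 0.016, -0.001], [-0.001, 0.001, -1.0]]
force: [-0.6, 0.1, 5.7]
gripper_width: 43.1
finger_force: 42.3
```

>>> {"op": "play_rows", "data": {
  "increments": [
    [0,0,-0.02,0,0,0,-1],
    [0,0,-0.05,0,0,0,-1],
    [0,0,-0.06,0,0,0,-1],
    [0,0,-0.06,0,0,0,-1],
    [0,0,0,0,0,0,-1],
    [0,0,0,0,0,0,-1]
  ]
}}

```text
clock: 49.98
position: [580.2, -370.3, 153.9]
ee_rot: [[-0.016, 1.0, -0.001], [1.0, 0.016, 0.0], [0.0, -0.001, -1.0]]
force: [-0.2, 0.8, -0.5]
gripper_width: 43.0
finger_force: 41.6
```

Run:
```python
from h import *
plan([396,360,155],90)
```

```text
mm [ 733.2 -172.3   -0.8] shift [ 0.9777 -0.2298 -0.0011] turn [-0.0003 -0.      0.0052] minrows 13
```

>>> {"op": "play_rows", "data": {
  "increments": [
    [0.0752,-0.0177,0,0,0,0,-1],
    [0.0752,-0.0177,0,0,0,0,-1],
    [0.0752,-0.0177,0,0,0,0,-1],
    [0.0752,-0.0177,0,0,0,0,-1],
    [0.0752,-0.0177,0,0,0,0,-1],
    [0.0752,-0.0177,0,0,0,0,-1],
    [0.0752,-0.0177,0,0,0,0,-1],
    [0.0752,-0.0177,0,0,0,0,-1],
    [0.0752,-0.0177,0,0,0,0,-1],
    [0.0752,-0.0177,0,0,0,0,-1],
    [0.0752,-0.0177,0,0,0,0,-1],
    [0.0752,-0.0177,0,0,0,0,-1],
    [0.0752,-0.0177,0,0,0,0,-1],
    [0,0,0,0,0,0,-1],
    [0,0,0,0,0,0,-1]
  ]
}}

```text
clock: 51.85
position: [395.8, 358.4, 152.8]
ee_rot: [[-0.017, 1.0, -0.002], [1.0, 0.017, -0.003], [-0.003, -0.002, -1.0]]
force: [0.1, 0.3, -0.9]
gripper_width: 42.9
finger_force: 41.6
```

Run:
```python
from h import *
plan([396,358,32],91,avg(2))
```

```text
pos [396.1 358.  152.9] sd [0.3  0.38 0.11] F [ 0.   0.  -0.9]
mm [4.000e-01 1.000e-01 1.209e+02] shift [5.000e-04 1.000e-04 1.612e-01] turn [-0.0005  0.0011 -0.0008] minrows 3
```

Lower, release, rise and back off toward the side to check everything.

>>> {"op": "play_rows", "data": {
  "increments": [
    [0,0,0.042,0,0,0,-1],
    [0,0,0.042,0,0,0,-1],
    [0,0,0.042,0,0,0,-1],
    [0,0,0.035,0,0,0,-1],
    [0,0,0,0,0,0,-1],
    [0,0,0,0,0,0,0.4],
    [0,0,0,0,0,0,0.4],
    [0,0,0,0,0,0,0.4],
    [0,0,-0.035,0,0,0,0.4],
    [0,0,-0.042,0,0,0,0.4],
    [0,0,-0.05,0,0,0,0.4],
    [0,0,-0.06,0,0,0,0.4],
    [0,0,-0.06,0,0,0,0.4],
    [0,0,0,0,0,0,0.4],
    [0,0,0,0,0,0,0.4]
  ]
}}

```text
clock: 53.78
position: [396.2, 359.3, 218.4]
ee_rot: [[-0.016, 1.0, -0.0], [1.0, 0.016, -0.001], [-0.001, -0.0, -1.0]]
force: [-0.8, 0.0, -1.6]
gripper_width: 60.3
finger_force: 0.0
```

Run:
```python
from h import *
s=read_state();im,dd=get_image('top');cv2.imwrite('pics/top9.png',im)
tops(s,im,dd,36,4,amin=60,n='top',amax=2000);print('box');tops(s,im,dd,32,6,amin=60,n='top',amax=2000)
p,_=get_image('side');cv2.imwrite('pics/side9.png',cv2.resize(p,(800,600)))
```

```text
px [366. 289.] c [ 356.4 -270.4] LxW [44.7 40.3] ang -1.1 z 34.1
px [260. 216.] c [530.7 -21. ] LxW [75.6 44. ] ang 86.0 z 35.8
px [262. 184.] c [608.3 -26.1] LxW [74.8 43.2] ang 87.2 z 36.0
px [266. 153.] c [685.7 -31.4] LxW [74.3 43.4] ang 87.1 z 36.1
box
px [365. 288.] c [ 356.1 -269.9] LxW [47.7 44.7] ang -90.0 z 33.8
px [132. 272.] c [395.1 290.4] LxW [50.8 43. ] ang 90.0 z 31.3
px [105. 272.] c [396.3 355.2] LxW [49.6 40.7] ang -90.0 z 31.9
px [262. 216.] c [532.2 -22.3] LxW [52.1 37.4] ang -23.0 z 35.7
px [263. 189.] c [597.7 -23.4] LxW [34.4 22.3] ang 89.9 z 35.5
px [271. 181.] c [616.2 -45.4] LxW [34.4 24.8] ang 89.8 z 35.5
```

View pics/top9.png

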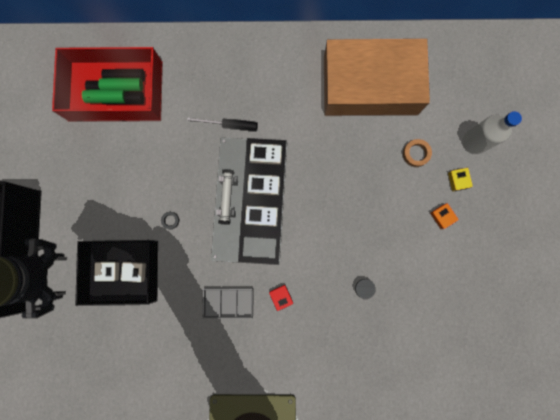

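View pics/side9.png

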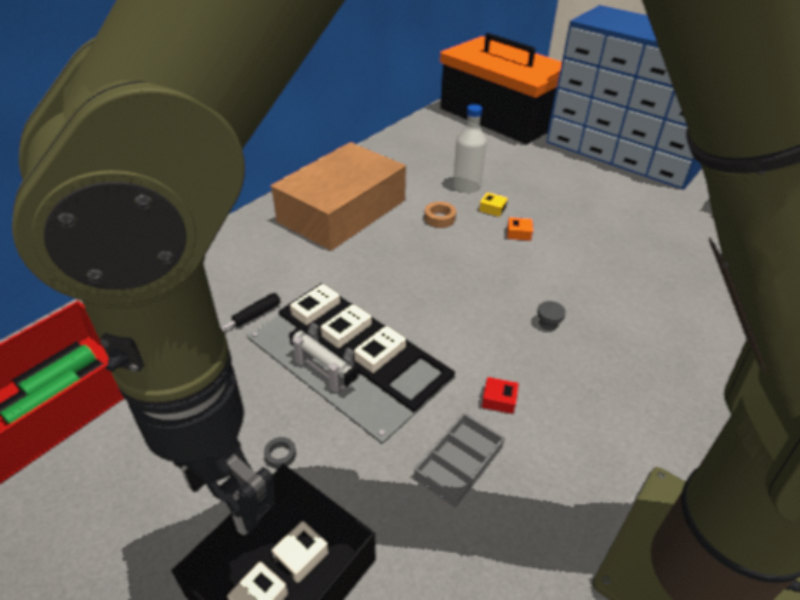

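The final views show three shells seated at (265,153), (263,184) and (261,216), tops at 36 mm. Pocket0 is empty, the barrel is in the clip at (226,195), and both shorts are in the box at (105,271) and (132,271). The other things on the bench haven't moved. Handing in.

```bash
python3 -c "
from workcell import *
print(close_job())"
```

```text
the job is handed in; nothing more can be done
None
```

Job handed in at about 54 s: the three sound shells are seated in pockets 1–3 with pocket 0 left empty, the barrel is in the clip with the jaw over it, both short shells are in the scrap box, and nothing else was touched.

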